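# Press two filter vials in a ratchet press

## Robot

A 6-joint arm with a two-finger parallel gripper is mounted at the origin on the work surface. World frame = base frame: x ahead of the robot, y to its left, z up, the work surface at z = 0. Lengths are in m, angles in degrees, forces in N, time in s.
With the tool pointing down it reaches from about 0.25 to 0.725 m from the base axis. Payload 9.7 kg.
Tool frame: the origin (TCP) lies midway between the tips of the shut fingers; the grasp point (between the pads) lies 19 mm behind it; x points along the fingers, y is the direction in which the jaws open and shut, and the axes are right-handed (so a half turn about x gives the same grasp; the last joint's range is limited). The gripper opens to 85 mm and grips with 20 to 120 N. Pads are 22 mm wide; open, the fingers measure 114 mm over their backs; the gripper's body (76 mm by 85 mm) begins 54 mm behind the grasp point. The pads swing forward as they close: fully open they stand 13 mm farther back than shut.
Start: joints at [-74.943, 4.979, 10.078, 95.1, 0, 90], TCP at [0.143, -0.531, 0.231] pointing down, gripper open.
Joint ranges: [-179.16, 179.16], [-48.56, 103.87], [-65.8, 70.77], [-126.05, 130.52], [-82.76, 87.17], [-180, 180]. Speed limits (degrees/s): [127.2, 127.2, 147.25, 180, 180, 180].

## Interface

Orientations are given as [roll, pitch, yaw] about the fixed x, y, z axes, in that order (R = Rz(yaw) Ry(pitch) Rx(roll)).
In Python, from workcell import bot, cams gives the robot as it stands.
- The arm moves only by the tool apply_moves, never from a script. Its argument "commands" is a list of rows, each a list of 5 numbers: the shift along the tool's x, y, z in m, then the turn about the tool's x in rad, then the opening, from -1 (shut) to 1 (fully open). In form: [[tx, ty, tz, roll, hand], ...]. A call has 1 to 12 rows; each row is the pose to reach, as a shift and turn from the pose measured when the call began, along the tool's axes at that moment; what a row does not reach only later rows make up. A row lasts 1/10 s, in which the tool goes at most 50 mm and 8.59 degrees, less where a joint would pass 70% of its speed; a pose out of reach is approached as far as the arm can. A call with a gripper value outside its range is refused whole. The fingers move at their own pace and stop on an object; "newtons" is the grip in N (left out, the last holds). Time passes only in rows, so rows that repeat a pose let the fingers close. It gives the time, the measured TCP pose, the force and the opening at its end, in the units of the state.
- bot.get_obs(): the state, without advancing time (a new reading comes with each control period).
- cams.camera(name): name is "scene" or "top" or "wrist"; returns a dict with "frame" (420x560x3 uint8, blue, green, red), "depth" (420x560 float32, m along the optical axis (not along the pixel's ray), 0 where there is no reading), "camera_matrix" (3x3 intrinsics, pixels), "D" ([k1, k2, p1, p2, k3] as OpenCV has them; the pictures are not rectified), "R" (3x3) and "t" (3): a world point X has camera coordinates R X + t; the wrist camera has in their place "mount" (4x4, takes a point from camera to tool coordinates, whose origin is the TCP and whose axes are the tool frame's). Camera axes: x right, y down, z forward; pixel columns grow to the right and rows downward; lengths in m; the calibration is good to about 2 mm. A picture is of the moment at which its call begins: read the wrist's pose just before it.
- bot.job_done(): hands the job in, once; it reports no verdict.
Trained networks look in the newest picture that a camera, given by its name, has taken for a name from the list of things; names that differ only in an ending like _2 or _b are one class to them, and where a whole thing is asked for, a point or a joint stands for the part that bears it (a point fixed in the world has none). Each returns a list of dicts, best first, with "confidence" (0 to 1); they miss things now and then, are a little off and sometimes report something else, mostly with a low value. They report only what shows in the picture. A call takes as long as a camera call.
- cams.spot_in(name, camera): "rect" ([left, top, right, bottom] in pixels, round what is visible of it).
The state is a dict: "time": time; "q": joint angles; "qd": joint speeds; "joint_efforts": joint torques, N m; "ee_pos": TCP position; "tcp_rot": TCP orientation; "wrist_force": force on the tool from outside, world axes, zero at the start; "torque": the same for the moment, N m; "opening": finger opening in m.
Only numpy, scipy, OpenCV 4.12 (cv2) and the standard library are available. Lean on these libraries where they do the work, as an engineer would, in place of code of your own. Each camera call takes 0.05 s, during which the arm holds its last target. There are 200 camera calls.

## Task

Two filter vials in the white rack still have their plungers up. Stand them in the two pockets of the press's slide, push the slide fully home under the ram, then pump the ratchet lever in full strokes until both plungers are pressed fully home, and let go. Press only with the lever, never by pushing the plungers or the ram yourself; leave the pressed vials in the rack and the other things on the bench where they are.

Things in the scene. Friction and masses are not known exactly. Their poses are not given: they have to be found in the camera images.
- press: fixed bench ratchet press, grey cast frame 250 mm tall. Origin on the bench below the ram's axis; x from its front back to the column, y to its left, z up. Slide bed 100 mm wide (x), 15 mm high, strips to 27 mm, y -55 to 195 mm. Column x 85 to 135 mm; head over the bed x -40 to 135, y -31 to 31, z 135 to 247 mm. The lever pivots about y at x 26, z 195 mm, right (-y) of the head beside its wheel.
- lever (a joint): lever angle, rad: 0 upper stop (0.50 above level, pointing to the front), 0.80 lower stop (0.30 below level). No spring: it stays where left, anywhere at the start. Down, its pawl turns the wheel one tooth and the ram sinks 6.3 mm; up, it clicks back. Raise to under 0.08 to catch the next tooth, pull down past 0.68. Takes 4 to 8 N at the grip; ram fully down, it goes solid: do not force.
- lever_grip (a point): middle of the lever's grey plastic grip, a round bar 22 mm in diameter, 66 mm long, along the lever, at the end of a 13 mm steel rod; 150 mm from the pivot axis, y = -54 mm in the press's frame. Its axes turn with the lever (those of the press at joint value 0).
- feed (a joint): how far the ram has come down, m: 0 at the start (ram fully up), stop at 0.0262. The pad touches the caps of unpressed vials at 0.011 and has pressed the plungers home at 0.025, that is after four full strokes.
- ram: square 22 mm steel ram in the head, with a 44 x 66 mm pressing plate and rubber pad at its foot and a 34 mm square depth collar near its top, which lands on the head when the ram is fully down; its top is 290 mm above the bench when up. Origin: that of the press, lowered by the feed.
- ram_face (a point): middle of the underside of the ram's pad, 106 mm above the bench when the ram is up
- slide (a joint): how far the slide is pulled out to the left (+y of the press), m: 0 is fully home against its stop under the ram, 0.135 fully out. It starts out. Moving it takes about 2 N.
- pocket_a (a point): centre of the mouth of the slide's inner pocket (nearer the ram). Axes as the press. The slide is an aluminium block, 74 mm in x, 66 mm in y, top 39 mm above the bench; both pockets are round, 19 mm in diameter, 14 mm deep, with flat floors.
- pocket_b (a point): centre of the mouth of the slide's outer pocket, 30 mm further out (+y of the press) than the inner one; same size
- slide_knob (a point): middle of the slide's black pull knob, an upright cylinder 22 mm in diameter, 30 mm tall, its middle 56 mm above the bench, on a flat tongue 93 mm to the outside (+y of the press) of the point midway between the pockets
- vial1_mid (a point): filter vial to be pressed: clear plastic chamber 16 mm in diameter, 48 mm tall, foot tapered to 12 mm over its lowest 4 mm, with a white plunger whose 16 mm wide, 8 mm thick cap stands 14 mm above the chamber: 70 mm tall in all. This point is on its axis 35 mm above its foot; z up along the vial. About 30 g; starts in a rack pocket. Hold it by the chamber.
- vial2_mid (a point): second filter vial still to be pressed, the same; either vial may go into either pocket
- plunger1 (a joint): how far the plunger of vial1 is pressed in, m: 0 up, 0.014 home (cap down on the chamber). It stays where it is put; pressing takes about 5 N.
- plunger2 (a joint): the same for vial2
- spent1_mid (a point): pressed vial in the rack: the same vial with its cap down on the chamber, 56 mm tall; this point lies 28 mm above its foot
- spent2_mid (a point): second pressed vial in the rack, the same
- vial_rack: white plastic block rack, 140 mm (its x) x 46 mm (y) x 24 mm high, fixed, origin under its centre; four pockets in a row along x at -48, -16, 16 and 48 mm, 18 mm in diameter, 14 mm deep (floor 10 mm above the bench), holding the two vials to press and the two pressed ones in any order
- timer: white bench timer lying flat, 62 x 66 x 20 mm, between the robot and the press; origin under its centre
- tube50: capped 50 ml tube standing upright, 35 mm over the cap, 115 mm tall; origin under its centre
- beaker: glass beaker, 70 mm wide, 85 mm tall; origin under its centre
- reagent: glass bottle with a blue cap, 70 mm wide, about 145 mm tall, to the right of the press; origin under its centre

How it is judged:
By the outcome, as a careful person would: the job done as asked, in the order asked, and still so for the second after the job is handed in, with the robot touching nothing.
It also fails if it takes over 72 s, if anything falls off the work surface, if the arm or the gripper's body presses on something with over 40 N, if the wrist force passes 120 N, or if a joint passes its speed limit or range.

## Working session

There is one attempt and no reset: what is moved stays moved. The work goes in short steps, Python scripts to look and compute and a tool call to move; the robot and the scene stay as the last step left them, time stands still between calls to the robot, and variables do not carry over. Pictures are saved under pics/ and viewed, about 8 in all and at most 12, crops included, and the job is handed in when it is done.

Besides the shell and the picture viewer there is one more tool, called as a command line: name --pt "numbers of a row" for each row, then --argument value for the rest. apply_moves: Moves the arm, as the interface text tells. Its arguments: {"type":"object","properties":{"commands":{"type":"array"},"newtons":{"type":"number"}},"required":["commands"]}

```bash
mkdir -p pics; ls; cat > h.py <<'E'
import numpy as np, cv2
from workcell import bot, cams
def grab(n):
    c=cams.camera(n); return c
def cloud(c):
    """world points HxWx3 for fixed cams"""
    h,w=c["depth"].shape
    u,v=np.meshgrid(np.arange(w),np.arange(h))
    p=cv2.undistortPoints(np.stack([u,v],-1).reshape(-1,1,2).astype(np.float64),np.array(c["camera_matrix"]),np.array(c["D"])).reshape(h,w,2)
    d=c["depth"][...,None]
    P=np.concatenate([p*d,d],-1)
    R=np.array(c["R"]);t=np.array(c["t"])
    W=(P-t)@R
    W[c["depth"]==0]=np.nan
    return W
E
python3 - <<'E'
from h import *
print(bot.get_obs())
for n in ("top","scene"):
    c=grab(n); cv2.imwrite(f"pics/{n}0.png",c["frame"])
    np.savez(f"{n}0.npz",**{k:np.array(v) for k,v in c.items()})
    print(n,c["R"],c["t"])
    W=cloud(c)
    for k in ["press","lever_grip","ram","pocket_a","slide_knob","vial1_mid","spent1_mid","vial_rack","timer","tube50","beaker","reagent"]:
        for r in cams.spot_in(k,n)[:4]:
            b=[int(x) for x in r["rect"]]; m=W[b[1]:b[3],b[0]:b[2]].reshape(-1,3)
            print(k,round(r["confidence"],2),b,np.nanmedian(m,0).round(3) if len(m) else None)
E
```

```text
pics
{'time': 0.0, 'q': array([-7.49416671e+01,  5.01150156e+00,  1.00337851e+01,  9.50984371e+01,
       -7.58463722e-04,  9.00007234e+01]), 'qd': array([-0.04818286,  0.03259064, -0.04719132, -0.04304771,  0.06366209,
       -0.06548868]), 'joint_efforts': array([-1.51106519e-04, -5.20386744e+01,  4.64803433e+01,  1.64673262e-02,
        1.32643318e-04,  2.91869419e-06]), 'ee_pos': array([ 0.14282929, -0.53089811,  0.23057322]), 'tcp_rot': array([-89.42864936,  89.92384264, 105.62896062]), 'wrist_force': array([-0.66227753,  0.14242156, -0.20789362]), 'torque': array([ 0.02254912,  0.01842002, -0.02476962]), 'opening': 0.08505638318663117}
top [[-0.02324715 -0.99964812  0.01277511]
 [-0.98336677  0.02056227 -0.18046328]
 [ 0.1801371  -0.01675788 -0.98349875]] [0.02609314 0.55856256 1.18063525]
press 0.62 [222, 131, 326, 245] [0.618 0.02  0.003]
lever_grip 0.69 [316, 174, 327, 246] [ 0.55  -0.1    0.218]
lever_grip 0.64 [295, 171, 313, 188] [ 0.596 -0.05   0.283]
lever_grip 0.48 [109, 196, 140, 223] [0.578 0.471 0.024]
ram 0.72 [299, 172, 314, 187] [ 0.595 -0.055  0.285]
ram 0.7 [19
[... 1100 characters left out ...]
 [236, 152, 299, 172] [ 0.427 -0.37   0.003]
ram 0.55 [240, 158, 259, 221] [ 0.598 -0.025  0.209]
pocket_a 0.67 [244, 250, 273, 294] [0.63  0.098 0.029]
slide_knob 0.88 [243, 249, 273, 295] [0.631 0.097 0.028]
slide_knob 0.45 [329, 289, 336, 303] [0.495 0.274 0.058]
slide_knob 0.2 [274, 348, 291, 389] [0.694 0.408 0.063]
vial_rack 0.6 [313, 298, 368, 318] [0.477 0.288 0.025]
timer 0.75 [290, 222, 315, 245] [ 0.44  -0.003  0.017]
tube50 0.92 [273, 349, 290, 393] [0.695 0.409 0.051]
tube50 0.73 [315, 293, 324, 311] [0.527 0.266 0.037]
beaker 0.76 [331, 354, 364, 397] [0.558 0.456 0.042]
beaker 0.21 [313, 296, 366, 321] [0.479 0.288 0.024]
reagent 0.9 [220, 136, 240, 172] [ 0.535 -0.403  0.072]
```

```bash
python3 - <<'E'
import cv2,numpy as np
a=cv2.imread("pics/top0.png")[120:290,160:350]; b=cv2.imread("pics/scene0.png")[130:330,180:380]
a=cv2.resize(a,(400*190//190,358),interpolation=cv2.INTER_CUBIC);b=cv2.resize(b,(400,400),interpolation=cv2.INTER_CUBIC)
a=cv2.copyMakeBorder(a,0,42,0,0,0)
cv2.imwrite("pics/v1.png",np.hstack([a,b]))
E
```

```text
(no output)
```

View pics/v1.png

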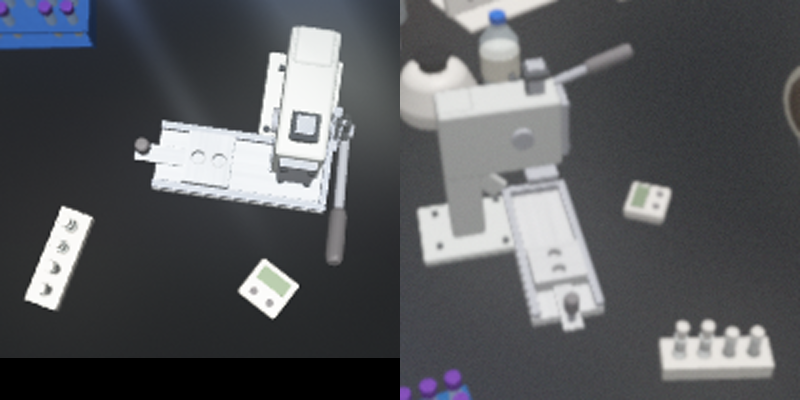

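The top crop shows the press at right with the slide out to the left (knob at crop 142,145), the lever pointing front, and the rack at lower left. In the scene crop, the two tall vials (683 and 708, 340) are at the far end (larger x) of the rack.

```bash
cat >> h.py <<'E'
from scipy.spatial.transform import Rotation as Ro
def pose():
    o=bot.get_obs(); return np.array(o["ee_pos"]),Ro.from_euler("xyz",o["tcp_rot"],degrees=True).as_matrix(),o
def plan(target,jaw=None,ref=None):
    """shift in tool axes, roll making tool y parallel to world angle jaw(deg), mod 180"""
    p,R,o=pose()
    s=R.T@(np.array(target)-p)
    cur=np.degrees(np.arctan2(R[1,1],R[0,1])); roll=0
    if jaw is not None:
        # tool x down: roll + turns clockwise seen from above
        roll=-((jaw-cur+90)%180-90)
    return "shift",s.round(4),"roll",round(np.radians(roll),3),"curjaw",round(cur,1),"q6",round(o["q"][5],1)
def wcloud(c,p,R):
    c=dict(c); M=np.array(c["mount"]); 
    T=np.eye(4);T[:3,:3]=R;T[:3,3]=p; T=T@M; Ti=np.linalg.inv(T)
    c["R"]=Ti[:3,:3];c["t"]=Ti[:3,3]
    return c,cloud(c)
E
python3 - <<'E'
from h import *
print(plan([.50,.17,.38])); p,R,o=pose(); print(R.round(3))
print(np.array(cams.camera("wrist")["mount"]).round(3))
d=np.load("top0.npz"); W=cloud(d); 
# slide bed: fit
for name,b,z0,z1 in [("bed",(222,170,330,225),.012,.045),("rack",(170,215,206,268),.017,.03),("head",(270,120,330,210),.23,.26),("lever",(312,170,330,250),.15,.35)]:
    m=W[b[1]:b[3],b[0]:b[2]].reshape(-1,3); m=m[(m[:,2]>z0)&(m[:,2]<z1)]
    r=cv2.minAreaRect(m[:,:2].astype(np.float32)*1000); print(name,len(m),r,m[:,2].min(),m[:,2].max())
E
```

```text
('shift', array([-0.1488, -0.5843, -0.527 ]), 'roll', np.float64(0.0), 'curjaw', np.float64(-74.9), 'q6', np.float64(90.0))
[[-0.     0.26  -0.966]
 [-0.    -0.966 -0.26 ]
 [-1.     0.     0.   ]]
[[-0.001 -0.286  0.958 -0.141]
 [ 1.    -0.001  0.001  0.   ]
 [ 0.     0.958  0.286 -0.072]
 [ 0.     0.     0.     1.   ]]
bed 2238 ((636.0609741210938, 27.27167510986328), (281.9938659667969, 160.66552734375), 80.93946838378906) 0.012011939434059302 0.044993153774495837
rack 579 ((477.49005126953125, 279.265380859375), (48.02836990356445, 140.7259063720703), 68.43358612060547) 0.017092703972060228 0.02995999118138466
head 1472 ((629.9955444335938, -71.53001403808594), (87.75856018066406, 190.76788330078125), 80.40418243408203) 0.2300157435687674 0.25528839202677556
lever 697 ((539.4237060546875, -84.31973266601562), (48.40384292602539, 203.18240356445312), 80.9865493774414) 0.1785450461766182 0.28535172872116926
```

apply_moves --pt "-0.15 -0.1 -0.08 -0.4 1" --pt "-0.15 -0.1 -0.08 -0.4 1" --pt "-0.15 -0.3 -0.24 -1.2 1" --pt "-0.15 -0.3 -0.24 -1.2 1" --pt "-0.15 -0.3 -0.24 -1.2 1" --pt "-0.15 -0.3 -0.24 -1.2 1" --pt "-0.15 -0.3 -0.24 -1.2 1" --pt "-0.15 -0.645 -0.513 -2.5 1" --pt "-0.15 -0.645 -0.513 -2.5 1" --pt "-0.15 -0.645 -0.513 -2.5 1" --pt "-0.15 -0.645 -0.513 -2.5 1" --pt "-0.15 -0.645 -0.513 -2.5 1"

```text
time: 2.55
ee_pos: [0.3655, -0.0169, 0.3727]
tcp_rot: [54.3, 89.9, -7.2]
wrist_force: [1.5, -1.0, -0.2]
opening: 0.0854
```

```bash
python3 - <<'E'
from h import *
print(pose()); print(plan([.47,.225,.38],68.4))
E
```

```text
(array([ 0.36553769, -0.01691082,  0.37268497]), array([[ 1.33628950e-03,  8.78408414e-01,  4.77908853e-01],
       [-1.67891974e-04,  4.77909470e-01, -8.78409079e-01],
       [-9.99999093e-01,  1.09357177e-03,  7.86103132e-04]]), {'time': 2.55, 'q': array([-2.64404423e+00, -1.36587415e+01,  9.07252850e+00,  1.12654344e+02,
       -6.07730600e-03,  5.88070027e+01]), 'qd': array([76.15384971, 20.08458995, 17.12571783, -2.86073689, -0.08342672,
       -9.71072679]), 'joint_efforts': array([ -9.33303773, -33.14054847,  40.53999782,   1.06992166,
         0.16747386,   0.38278364]), 'ee_pos': array([ 0.36553769, -0.01691082,  0.37268497]), 'tcp_rot': array([54.28990866, 89.92283429, -7.16114232]), 'wrist_force': array([ 1.49224925, -0.99620635, -0.20994176]), 'torque': array([-0.03592046, -0.06636391,  0.01708794]), 'opening': 0.08535294299870562})
('shift', array([-0.0072,  0.2074, -0.1626]), 'roll', np.float64(-0.696), 'curjaw', np.float64(28.5), 'q6', np.float64(58.8))
```

apply_moves --pt "-0.007 0.207 -0.163 -0.7 1" --pt "-0.007 0.207 -0.163 -0.7 1" --pt "-0.007 0.207 -0.163 -0.7 1" --pt "-0.007 0.207 -0.163 -0.7 1" --pt "-0.007 0.207 -0.163 -0.7 1" --pt "-0.007 0.207 -0.163 -0.7 1" --pt "-0.007 0.207 -0.163 -0.7 1" --pt "-0.007 0.207 -0.163 -0.7 1" --pt "-0.007 0.207 -0.163 -0.7 1"

```text
time: 3.45
ee_pos: [0.4692, 0.2243, 0.3803]
tcp_rot: [21.7, 89.9, 0.3]
wrist_force: [-1.0, -0.6, -0.3]
opening: 0.0853
```

```bash
python3 - <<'E'
from h import *
p,R,o=pose(); print(p,o["q"].round(1),o["qd"].round(1))
c=grab("wrist"); cv2.imwrite("pics/w1.png",c["frame"]); c,W=wcloud(c,p,R); np.savez("w1.npz",**{k:np.array(v) for k,v in c.items()})
for k in ["pocket_a","slide_knob","vial1_mid","spent1_mid","vial_rack","lever_grip","press","ram"]:
    for r in cams.spot_in(k,"wrist")[:4]:
        b=[int(x) for x in r["rect"]]; m=W[b[1]:b[3],b[0]:b[2]].reshape(-1,3)
        print(k,round(r["confidence"],2),b,np.nanmedian(m,0).round(3))
E
```

```text
[0.46917041 0.2243336  0.38031934] [ 25.6   7.4  30.1 112.5  -0.   47. ] [-0.4 -0.6 -0.1 -0.  -0.   0.1]
pocket_a 0.61 [197, 257, 293, 307] [0.624 0.094 0.025]
pocket_a 0.59 [321, 161, 333, 176] [0.492 0.274 0.078]
slide_knob 0.72 [199, 254, 294, 308] [0.624 0.096 0.025]
slide_knob 0.67 [436, 146, 508, 201] [0.583 0.472 0.035]
slide_knob 0.27 [74, 396, 100, 419] [ 0.591 -0.039  0.266]
vial1_mid 0.63 [315, 158, 334, 174] [0.491 0.272 0.055]
spent1_mid 0.75 [317, 113, 334, 129] [0.435 0.294 0.056]
vial_rack 0.78 [306, 104, 339, 201] [0.478 0.278 0.023]
vial_rack 0.24 [434, 149, 507, 201] [0.585 0.468 0.038]
vial_rack 0.18 [201, 254, 291, 307] [0.623 0.096 0.025]
lever_grip 0.82 [2, 292, 32, 339] [ 0.505 -0.09   0.232]
lever_grip 0.44 [73, 395, 101, 417] [ 0.59  -0.039  0.266]
press 0.85 [0, 240, 290, 419] [0.494 0.1   0.038]
press 0.27 [313, 133, 336, 151] [0.462 0.284 0.023]
ram 0.69 [73, 396, 103, 419] [ 0.592 -0.039  0.265]
```

View pics/w1.png

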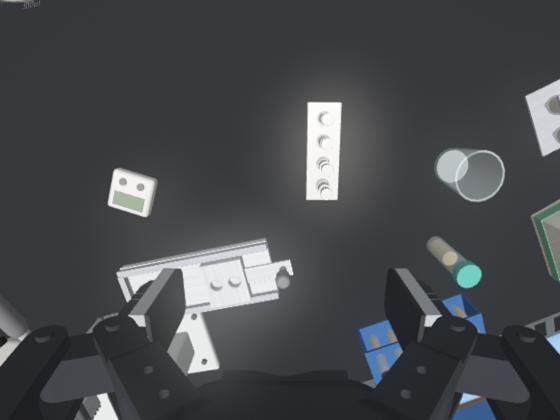

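Four vials stand in the rack at (323,150). The tall ones are at (326,168) and (325,190), the far end. The slide pockets are at (217,284) and (235,281), the knob at (283,281).

```bash
cat >> h.py <<'E'
def ray(c,uv,z):
    p=cv2.undistortPoints(np.array(uv,float).reshape(-1,1,2),np.array(c["camera_matrix"]),np.array(c["D"])).reshape(-1,2)
    R=np.array(c["R"]);t=np.array(c["t"]); C=-R.T@t
    d=np.c_[p,np.ones(len(p))]@R
    return C+d*((z-C[2])/d[:,2])[:,None]
E
python3 - <<'E'
from h import *
c=dict(np.load("w1.npz")); W=cloud(c)
m=W[100:206,300:345].reshape(-1,3)
t=m[(m[:,2]>.017)&(m[:,2]<.03)]; r=cv2.minAreaRect(t[:,:2].astype(np.float32)*1000); print("rack",r,np.median(t[:,2]))
t=m[m[:,2]>.05]; a=np.radians(-21.6); ce=np.array(r[0])/1000
s=(t[:,:2]-ce)@[np.cos(a),np.sin(a)]; l=(t[:,:2]-ce)@[-np.sin(a),np.cos(a)]
for x in(-.048,-.016,.016,.048):
    k=abs(s-x)<.012; print(x,k.sum(),s[k].mean() if k.any() else 0,l[k].mean() if k.any() else 0,np.percentile(t[k,2],[50,95]).round(4), t[k&(t[:,2]>.07)][:,:2].mean(0).round(4))
g=cv2.cvtColor(c["frame"],cv2.COLOR_BGR2GRAY)
print("pockets",ray(c,[(217,284),(235,281)],.039).round(4))
m=W[255:300,272:298].reshape(-1,3);t=m[(m[:,2]>.06)&(m[:,2]<.08)];print("knob",len(t),t.mean(0),np.median(t,0), (t[:,:2].max(0)+t[:,:2].min(0))/2)
# slide block top
m=W[230:320,180:300].reshape(-1,3);t=m[(m[:,2]>.034)&(m[:,2]<.044)];print("slidetop",cv2.minAreaRect(t[:,:2].astype(np.float32)*1000),np.median(t[:,2]))
img=cv2.resize(g[235:325,100:310],None,fx=3.7,fy=3.7,interpolation=cv2.INTER_CUBIC); im2=cv2.resize(g[98:206,295:350],None,fx=3,fy=3,interpolation=cv2.INTER_CUBIC)
cv2.imwrite("pics/w1c.png",img)
E
```

```text
rack ((479.69561767578125, 278.9556579589844), (46.43027877807617, 139.38168334960938), 68.45645904541016) 0.022465661440248853
-0.048 146 -0.048910616135409146 -0.0007122687592530349 [0.0644 0.0659] [nan nan]
-0.016 140 -0.017926997047148566 -0.0008435224516042445 [0.0641 0.0658] [nan nan]
0.016 171 0.01363900089588347 -0.0011445786436316762 [0.0779 0.0796] [0.4931 0.2731]
0.048 171 0.04537030766692232 -0.0007592981910590179 [0.0776 0.0795] [0.5228 0.2616]
pockets [[0.6092 0.0547 0.039 ]
 [0.6145 0.0834 0.039 ]]
knob 173 [0.62731159 0.15839299 0.06783364] [0.62692926 0.15868508 0.06862481] [0.62903224 0.15781196]
slidetop ((619.1519165039062, 97.17589569091797), (129.02906799316406, 75.34485626220703), 80.40641784667969) 0.037628212196520607<stdin>:8: RuntimeWarning: Mean of empty slice.
  ret = um.true_divide(
```

View pics/w1c.png

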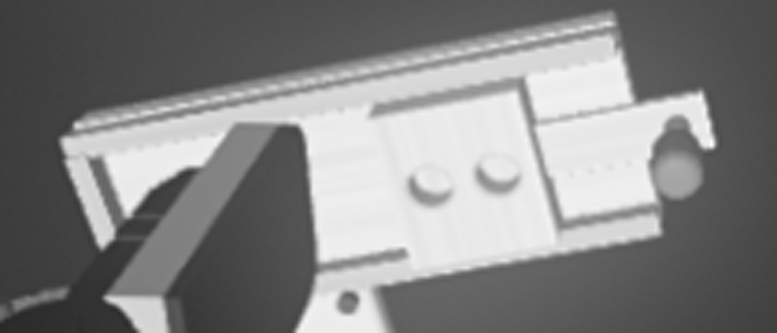

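apply_moves --pt "0.2 0.055 0.037 0 1" --pt "0.2 0.055 0.037 0 1" --pt "0.2 0.055 0.037 0 1" --pt "0.2 0.055 0.037 0 1" --pt "0.351 0.055 0.037 0 1" --pt "0.351 0.055 0.037 0 1" --pt "0.351 0.055 0.037 0 1" --pt "0.351 0.055 0.037 0 1" --pt "0.351 0.055 0.037 0 1"

```text
time: 4.8
ee_pos: [0.5235, 0.2622, 0.0279]
tcp_rot: [-112.6, 89.9, -134.0]
wrist_force: [-0.0, 0.1, 0.3]
opening: 0.0857
```

```bash
python3 - <<'E'
from h import *
print(plan([.5235,.2615,.029],68.4))
E
```

```text
('shift', array([-0.0011, -0.0007,  0.0003]), 'roll', np.float64(0.004), 'curjaw', np.float64(68.6), 'q6', np.float64(48.0))
```

apply_moves --pt "-0.002 0 0 0 -1" --pt "-0.002 0 0 0 -1" --pt "-0.002 0 0 0 -1" --pt "-0.002 0 0 0 -1" --pt "-0.002 0 0 0 -1" --pt "-0.002 0 0 0 -1" --newtons 25

```text
time: 5.4
ee_pos: [0.5239, 0.2624, 0.0307]
tcp_rot: [-85.0, 89.9, -106.4]
wrist_force: [-0.6, -0.8, 5.8]
opening: 0.0155
```

apply_moves --pt "-0.05 0 0 0 -1" --pt "-0.1 0 0 0 -1" --pt "-0.1 0 0 0.1 -1" --pt "-0.1 0 0 0.2 -1"

```text
time: 5.8
ee_pos: [0.5247, 0.2629, 0.1328]
tcp_rot: [44.1, 89.8, 11.0]
wrist_force: [-0.6, -0.2, -1.3]
opening: 0.0152
```

```bash
python3 - <<'E'
from h import *
print(plan([.6093,.0548,.13],-9.4)); print(bot.get_obs()["opening"])
E
```

```text
('shift', array([ 0.003 , -0.1283,  0.1844]), 'roll', np.float64(1.158), 'curjaw', np.float64(57.0), 'q6', np.float64(59.7))
0.015228933652532728
```

apply_moves --pt "0.003 -0.128 0.184 1.158 -1" --pt "0.003 -0.128 0.184 1.158 -1" --pt "0.003 -0.128 0.184 1.158 -1" --pt "0.003 -0.128 0.184 1.158 -1" --pt "0.003 -0.128 0.184 1.158 -1" --pt "0.003 -0.128 0.184 1.158 -1" --pt "0.003 -0.128 0.184 1.158 -1" --pt "0.003 -0.128 0.184 1.158 -1" --pt "0.003 -0.128 0.184 1.158 -1" --pt "0.003 -0.128 0.184 1.158 -1"

```text
time: 6.8
ee_pos: [0.6091, 0.0553, 0.1298]
tcp_rot: [111.1, 89.9, 11.9]
wrist_force: [-0.3, -0.4, -0.4]
opening: 0.015
```

```bash
python3 - <<'E'
from h import *
p,R,o=pose(); print(p,o["qd"].round(1)); c=grab("wrist"); c,W=wcloud(c,p,R); np.savez("w2.npz",**{k:np.array(v) for k,v in c.items()})
print(plan([.6093,.0548,.0465],-9.4))
cv2.imwrite("pics/w2.png",c["frame"])
# knob, slide top
V=W.reshape(-1,3); k=(abs(V[:,0]-.627)<.03)&(abs(V[:,1]-.16)<.03)&(V[:,2]>.06)&(V[:,2]<.078); t=V[k]; print("knob",len(t),t.mean(0))
k=(abs(V[:,2]-.039)<.003)&(abs(V[:,0]-.61)<.08)&(abs(V[:,1]-.07)<.07); t=V[k]; print(cv2.minAreaRect(t[:,:2].astype(np.float32)*1000))
T=(V-p)@R; k=(T[:,0]>-.06)&(T[:,0]<0.02)&(abs(T[:,1])<.007)&(abs(T[:,2])<.02); print("vial in tool",np.nanpercentile(T[k],[2,50,98],axis=0).round(4))
E
```

```text
[0.60905915 0.05530708 0.12976563] [ 0.  -0.1  0.1 -0.   0.1 -0.2]
('shift', array([0.0833, 0.0001, 0.0006]), 'roll', np.float64(0.003), 'curjaw', np.float64(-9.2), 'q6', np.float64(104.4))
knob 1242 [0.62934151 0.15709098 0.06838875]
((614.2196655273438, 66.04383850097656), (66.42437744140625, 74.66084289550781), 80.64385223388672)
vial in tool [[-0.0485 -0.0066 -0.0078]
 [-0.0353 -0.0001 -0.0051]
 [ 0.0145  0.0066  0.0058]]
```

View pics/w2.png

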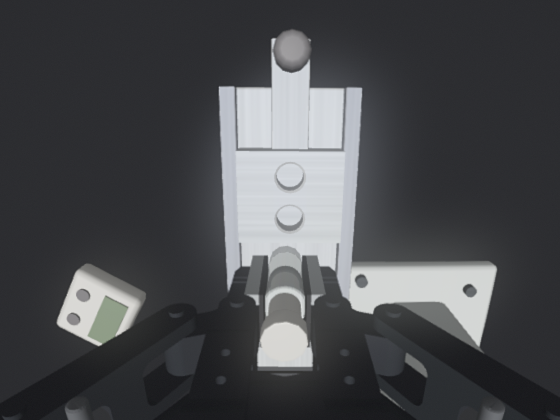

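Outer pocket at (290,175), inner at (290,217), knob at (292,50). The vial hangs straight between the fingers, above and inward of the inner pocket.

```bash
python3 - <<'E'
from h import *
c=dict(np.load("w2.npz")); g=cv2.cvtColor(c["frame"],cv2.COLOR_BGR2GRAY)
print("rays",ray(c,[(290,175),(290,217)],.039).round(4))
W=cloud(c)
# pocket depth pixels: below slide top
for y0,y1 in((158,194),(200,236)):
    m=W[y0:y1,270:312]; low=(m[...,2]<.033); ys,xs=np.where(low); print(low.sum(),xs.mean()+270,ys.mean()+y0, m[low].mean(0).round(4), ray(c,[((xs.min()+xs.max())/2+270,(ys.min()+ys.max())/2+y0)],.039).round(4))
cv2.imwrite("pics/w2c.png",cv2.resize(c["frame"][145:250,240:340],(600,630),interpolation=cv2.INTER_CUBIC)[:600])
E
```

```text
rays [[0.6171 0.0827 0.039 ]
 [0.6124 0.053  0.039 ]]
540 289.56481481481484 176.2074074074074 [0.6165 0.0791 0.0243] [[0.6166 0.0817 0.039 ]]
484 289.27685950413223 217.36157024793388 [0.6114 0.0483 0.0249] [[0.612  0.0527 0.039 ]]
```

View pics/w2c.png

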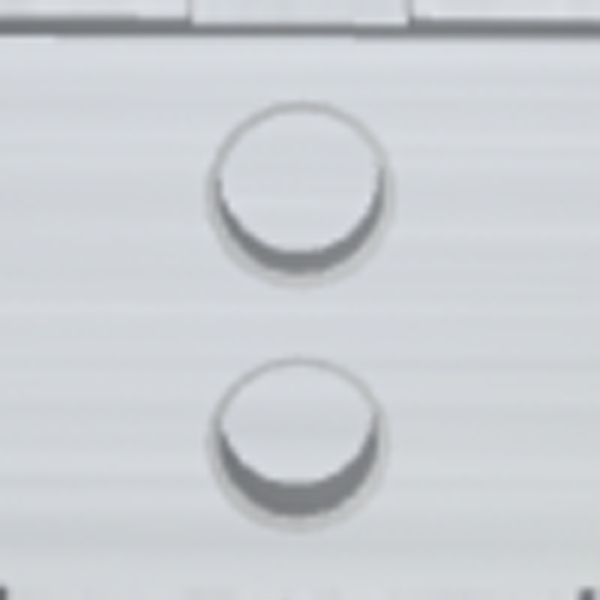

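apply_moves --pt "0.04 0.003 0.003 0 -1" --pt "0.065 0.003 0.003 0 -1" --pt "0.075 0.003 0.003 0 -1" --pt "0.08 0.003 0.003 0 -1" --pt "0.083 0.003 0.003 0 -1" --pt "0.083 0.003 0.003 0 -1"

```text
time: 7.45
ee_pos: [0.6122, 0.052, 0.0477]
tcp_rot: [108.5, 89.8, 9.3]
wrist_force: [-0.0, 1.3, 0.0]
opening: 0.015
```

apply_moves --pt "0.001 0 0 0 -1" --pt "0.001 0 0 0 0.3" --pt "0.001 0 0 0 0.3" --pt "0.001 0 0 0 0.3" --pt "-0.05 0 0 0 0.6" --pt "-0.1 0 0 0 1" --pt "-0.13 0 0 0 1" --pt "-0.13 0 0 0 1"

```text
time: 8.25
ee_pos: [0.6136, 0.0521, 0.1836]
tcp_rot: [105.3, 89.3, 6.1]
wrist_force: [0.8, -0.8, 1.0]
opening: 0.0852
```

```bash
python3 - <<'E'
from h import *
p,R,o=pose(); print(p,o["opening"]); c=grab("wrist"); c,W=wcloud(c,p,R); np.savez("w3.npz",**{k:np.array(v) for k,v in c.items()})
cv2.imwrite("pics/w3.png",c["frame"])
V=W.reshape(-1,3); k=(abs(V[:,0]-.612)<.025)&(abs(V[:,1]-.052)<.025)&(V[:,2]>.085)&(V[:,2]<.11); t=V[k]; print(len(t),np.mean(t,0),np.percentile(t,[3,50,97],axis=0).round(4))
print(plan([.494,.273,.14],68.4))
E
```

```text
[0.61358319 0.05214204 0.18356165] 0.08522477233583664
414 [0.61158645 0.05207698 0.09321109] [[0.6048 0.0448 0.0886]
 [0.6116 0.0522 0.0935]
 [0.6184 0.0587 0.0948]]
('shift', array([ 0.0397, -0.1529, -0.1991]), 'roll', np.float64(-1.354), 'curjaw', np.float64(-9.2), 'q6', np.float64(104.0))
```

apply_moves --pt "0.02 -0.152 -0.2 -1.354 1" --pt "0.02 -0.152 -0.2 -1.354 1" --pt "0.02 -0.152 -0.2 -1.354 1" --pt "0.02 -0.152 -0.2 -1.354 1" --pt "0.02 -0.152 -0.2 -1.354 1" --pt "0.02 -0.152 -0.2 -1.354 1" --pt "0.02 -0.152 -0.2 -1.354 1" --pt "0.02 -0.152 -0.2 -1.354 1" --pt "0.02 -0.152 -0.2 -1.354 1" --pt "0.05 -0.152 -0.2 -1.354 1" --pt "0.05 -0.152 -0.2 -1.354 1"

```text
time: 9.4
ee_pos: [0.4932, 0.2727, 0.125]
tcp_rot: [-26.7, 89.8, -48.3]
wrist_force: [-0.6, -0.4, -0.6]
opening: 0.0856
```

```bash
python3 - <<'E'
from h import *
p,R,o=pose(); print(p); c=grab("wrist"); c,W=wcloud(c,p,R); V=W.reshape(-1,3)
k=(abs(V[:,0]-.494)<.025)&(abs(V[:,1]-.273)<.025)&(V[:,2]>.07)&(V[:,2]<.09); t=V[k]; print(len(t),np.mean(t,0),np.percentile(t,[3,50,97],axis=0).round(4))
print(plan([.4943,.2735,.030],68.4))
E
```

```text
[0.49321289 0.27274952 0.12498321]
607 [0.4928718  0.27405581 0.07805229] [[0.4864 0.2672 0.0732]
 [0.4928 0.2741 0.0785]
 [0.5002 0.2808 0.0797]]
('shift', array([0.097 , 0.0007, 0.    ]), 'roll', np.float64(-0.001), 'curjaw', np.float64(68.4), 'q6', np.float64(50.7))
```

apply_moves --pt "0.05 0.001 0.001 0 1" --pt "0.095 0.001 0.001 0 1" --pt "0.095 0.001 0.001 0 1" --pt "0.095 0.001 0.001 0 -1" --pt "0.095 0.001 0.001 0 -1" --pt "0.095 0.001 0.001 0 -1" --pt "0.095 0.001 0.001 0 -1" --pt "0.095 0.001 0.001 0 -1" --pt "0.095 0.001 0.001 0 -1"

```text
time: 10.35
ee_pos: [0.4959, 0.2737, 0.0333]
tcp_rot: [14.5, 89.7, -7.1]
wrist_force: [-0.8, -1.4, 4.9]
opening: 0.0148
```

apply_moves --pt "-0.05 0 0 0 -1" --pt "-0.1 0 0 0 -1" --pt "-0.13 0 0 0.1 -1" --pt "-0.13 0 0 0.2 -1"

```text
time: 10.75
ee_pos: [0.4969, 0.2748, 0.1693]
tcp_rot: [47.9, 89.3, 14.6]
wrist_force: [0.2, -0.8, -0.6]
opening: 0.0152
```

```bash
python3 - <<'E'
from h import *
p,R,o=pose(); print(p,o["opening"])
print(plan([.6168,.0813,.152],-9.3))
E
```

```text
[0.4969367  0.27476232 0.16933518] 0.015188382308766093
('shift', array([ 0.0182, -0.096 ,  0.2063]), 'roll', np.float64(1.152), 'curjaw', np.float64(56.7), 'q6', np.float64(62.4))
```

apply_moves --pt "0.018 -0.096 0.206 1.152 -1" --pt "0.018 -0.096 0.206 1.152 -1" --pt "0.018 -0.096 0.206 1.152 -1" --pt "0.018 -0.096 0.206 1.152 -1" --pt "0.018 -0.096 0.206 1.152 -1" --pt "0.018 -0.096 0.206 1.152 -1" --pt "0.018 -0.096 0.206 1.152 -1" --pt "0.018 -0.096 0.206 1.152 -1" --pt "0.018 -0.096 0.206 1.152 -1" --pt "0.018 -0.096 0.206 1.152 -1"

```text
time: 11.75
ee_pos: [0.6165, 0.0815, 0.1524]
tcp_rot: [114.0, 89.2, 14.8]
wrist_force: [-0.0, -0.3, -0.3]
opening: 0.0149
```

```bash
python3 - <<'E'
from h import *
p,R,o=pose(); print(p,o["opening"]); c=grab("wrist"); c,W=wcloud(c,p,R); V=W.reshape(-1,3)
T=(V-p)@R; k=(T[:,0]>-.06)&(T[:,0]<0.015)&(abs(T[:,1])<.007)&(abs(T[:,2])<.02); print("vial in tool",np.nanpercentile(T[k],[2,50,98],axis=0).round(4))
k=(abs(V[:,2]-.039)<.003)&(abs(V[:,0]-.61)<.08)&(abs(V[:,1]-.07)<.07); t=V[k]; print(cv2.minAreaRect(t[:,:2].astype(np.float32)*1000))
print(plan([.6167,.081,.0495],-9.3))
E
```

```text
[0.61652898 0.08147917 0.15237179] 0.014930622611673614
vial in tool [[-0.0458 -0.0066 -0.0095]
 [-0.0373 -0.0002 -0.0067]
 [ 0.0111  0.0066  0.0046]]
((614.1234741210938, 66.36442565917969), (66.12763214111328, 74.49813842773438), 80.58549499511719)
('shift', array([ 0.1028, -0.001 ,  0.001 ]), 'roll', np.float64(0.003), 'curjaw', np.float64(-9.1), 'q6', np.float64(106.6))
```

apply_moves --pt "0.05 -0.001 0.0025 0 -1" --pt "0.08 -0.001 0.0025 0 -1" --pt "0.092 -0.001 0.0025 0 -1" --pt "0.098 -0.001 0.0025 0 -1" --pt "0.102 -0.001 0.0025 0 -1" --pt "0.102 -0.001 0.0025 0 -1"

```text
time: 12.4
ee_pos: [0.617, 0.0797, 0.0514]
tcp_rot: [113.1, 89.2, 14.0]
wrist_force: [-0.2, -0.3, -0.0]
opening: 0.0147
```

apply_moves --pt "0.002 0 0 0 -1" --pt "0.002 0 0 0 0.3" --pt "0.002 0 0 0 0.3" --pt "0.002 0 0 0 0.3" --pt "-0.05 0 0 0 0.6" --pt "-0.09 0 0 0 1" --pt "-0.11 0 0 0 1" --pt "-0.11 0 0 0 1"

```text
time: 13.2
ee_pos: [0.6169, 0.0795, 0.1657]
tcp_rot: [111.1, 88.8, 11.9]
wrist_force: [0.8, 0.2, 0.2]
opening: 0.0851
```

```bash
python3 - <<'E'
from h import *
p,R,o=pose(); print(p,o["opening"]); c=grab("wrist"); c,W=wcloud(c,p,R); np.savez("w4.npz",**{k:np.array(v) for k,v in c.items()})
cv2.imwrite("pics/w4.png",c["frame"])
V=W.reshape(-1,3)
for x,y in((.612,.0515),(.6167,.081)):
    k=(np.hypot(V[:,0]-x,V[:,1]-y)<.014)&(V[:,2]>.085)&(V[:,2]<.12); t=V[k]; print(len(t),np.mean(t,0),np.percentile(t,[3,50,97],axis=0).round(4))
k=(abs(V[:,0]-.627)<.03)&(abs(V[:,1]-.16)<.03)&(V[:,2]>.066)&(V[:,2]<.078); t=V[k]; print("knob",len(t),t.mean(0))
print(plan([.6293,.1575,.16],-9.3))
E
```

```text
[0.61694664 0.07946065 0.16565431] 0.08507789538441568
462 [0.61205097 0.05205618 0.09302845] [[0.6053 0.0442 0.0878]
 [0.6121 0.0524 0.0935]
 [0.6189 0.0584 0.0948]]
484 [0.61819987 0.08103963 0.09316796] [[0.6114 0.0737 0.0882]
 [0.6182 0.0811 0.0936]
 [0.625  0.0877 0.0948]]
knob 769 [0.6294458  0.15771577 0.06879838]
('shift', array([ 0.0036,  0.0004, -0.0792]), 'roll', np.float64(0.003), 'curjaw', np.float64(-9.1), 'q6', np.float64(106.4))
```

View pics/w4.png

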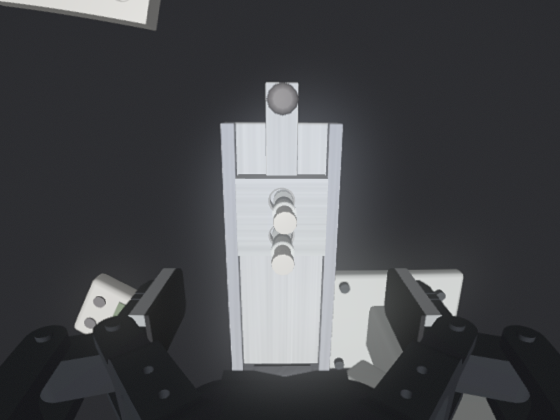

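Both vials stand in the pockets, with caps at (284,220) and (283,262) and tops at 95 mm, so they are seated. The knob is at (282,98). Next I grip the knob.

apply_moves --pt "0.0 0.001 -0.0785 0 1" --pt "0.0 0.001 -0.0785 0 1" --pt "0.06 0.002 -0.0785 0 1" --pt "0.1 0.002 -0.0785 0 1" --pt "0.117 0.002 -0.0785 0 1" --pt "0.117 0.002 -0.0785 0 -1" --pt "0.117 0.002 -0.0785 0 -1" --pt "0.117 0.002 -0.0785 0 -1" --pt "0.117 0.002 -0.0785 0 -1" --pt "0.117 0.002 -0.0785 0 -1" --newtons 30

```text
time: 14.25
ee_pos: [0.6304, 0.1578, 0.0488]
tcp_rot: [122.6, 89.2, 23.6]
wrist_force: [-19.2, 3.5, 10.1]
opening: 0.021
```

```bash
python3 - <<'E'
from h import *
p,R,o=pose(); print(p,o["opening"],o["wrist_force"]); u=np.array([-.163,-.9866,0])
print("0.135 push:",(R.T@(u*.135)).round(4)); print(plan([.6293,.158,.048],-9.35))
E
```

```text
[0.63036478 0.15776338 0.04879953] 0.02103896137373007 [-19.21181743   3.545231    10.05846801]
0.135 push: [-0.0011 -0.0007  0.135 ]
('shift', array([ 0.0008, -0.0011, -0.0001]), 'roll', np.float64(0.005), 'curjaw', np.float64(-9.1), 'q6', np.float64(113.1))
```

apply_moves --pt "0 -0.001 0.005 0 -1" --pt "0 -0.001 0.015 0 -1" --pt "0 -0.001 0.03 0 -1" --pt "0 -0.001 0.045 0 -1" --pt "0 -0.001 0.06 0 -1" --pt "0 -0.001 0.075 0 -1" --pt "0 -0.001 0.09 0 -1" --pt "0 -0.001 0.105 0 -1" --pt "0 -0.001 0.117 0 -1" --pt "0 -0.001 0.125 0 -1" --pt "0 -0.001 0.13 0 -1" --pt "0 -0.001 0.13 0 -1"

```text
time: 15.45
ee_pos: [0.6091, 0.0316, 0.0483]
tcp_rot: [138.0, 88.9, 39.0]
wrist_force: [-0.5, 18.5, 2.1]
opening: 0.0207
```

apply_moves --pt "0 0 0.002 0 -1" --pt "0 0 0.003 0 -1" --pt "0 0 0.003 0 -1"

```text
time: 15.75
ee_pos: [0.609, 0.0315, 0.0484]
tcp_rot: [148.5, 88.6, 49.6]
wrist_force: [4.4, 20.4, -1.2]
opening: 0.0205
```

```bash
python3 - <<'E'
from h import *
p,R,o=pose(); print(p,o["opening"],o["wrist_force"]); c=grab("wrist"); c,W=wcloud(c,p,R); V=W.reshape(-1,3)
cv2.imwrite("pics/w5.png",c["frame"])
T=(V-p)@R; k=(T[:,0]>-.03)&(T[:,0]<-.015)&(abs(T[:,1])<.012)&(abs(T[:,2])<.03); print("knob in tool",k.sum(),np.nanpercentile(T[k],[2,50,98],axis=0).round(4))
E
```

```text
[0.60898043 0.0315192  0.04835072] 0.02046851330934708 [ 4.43962735 20.4481558  -1.16050486]
knob in tool 2552 [[-0.0286 -0.0109 -0.0191]
 [-0.0205 -0.0002 -0.0105]
 [-0.0157  0.011   0.0076]]
```

apply_moves --pt "0 0 0 0 0.0" --pt "0 0 0 0 0.3" --pt "-0.01 0 -0.01 0 0.5" --pt "-0.03 0 -0.05 0 0.8" --pt "-0.08 0 -0.1 0 1" --pt "-0.13 0 -0.13 0 1" --pt "-0.15 0 -0.13 0 1" --pt "-0.15 0 -0.13 0 1"

```text
time: 16.6
ee_pos: [0.6284, 0.1597, 0.2089]
tcp_rot: [137.7, 88.1, 39.0]
wrist_force: [0.9, -0.3, -1.1]
opening: 0.0852
```

```bash
python3 - <<'E'
from h import *
p,R,o=pose(); print(p,o["opening"]); c=grab("wrist"); c,W=wcloud(c,p,R); np.savez("w6.npz",**{k:np.array(v) for k,v in c.items()})
cv2.imwrite("pics/w6.png",c["frame"])
V=W.reshape(-1,3)
k=(np.hypot(V[:,0]-.609,V[:,1]-.0315)<.025)&(V[:,2]>.066)&(V[:,2]<.078); t=V[k]; print("knob",len(t),t.mean(0))
k=(abs(V[:,0]-.6)<.09)&(abs(V[:,1]+.05)<.1)&(V[:,2]>.275)&(V[:,2]<.3); t=V[k]; print("ramtop wrist",len(t),t.mean(0) if len(t) else 0)
d=cams.camera("top"); W=cloud(d); np.savez("top1.npz",**{k:np.array(v) for k,v in d.items()}); V=W.reshape(-1,3)
k=(abs(V[:,0]-.6)<.06)&(abs(V[:,1]+.05)<.06)&(V[:,2]>.28)&(V[:,2]<.3); t=V[k]; print("ramtop",len(t),t.mean(0),cv2.minAreaRect(t[:,:2].astype(np.float32)*1000))
k=(np.hypot(V[:,0]-.609,V[:,1]-.0315)<.025)&(V[:,2]>.06)&(V[:,2]<.08); t=V[k]; print("knob top",len(t),t.mean(0))
# head left/right faces
k=(V[:,2]>.24)&(V[:,2]<.256)&(V[:,0]>.5)&(V[:,0]<.75)&(abs(V[:,1]+.06)<.1); t=V[k]; print("headtop",cv2.minAreaRect(t[:,:2].astype(np.float32)*1000))
cv2.imwrite("pics/c6.png",np.hstack([cv2.resize(c["frame"],(480,360)),cv2.resize(d["frame"][120:290,190:350],(320,340)).copy() if 0 else cv2.copyMakeBorder(cv2.resize(d["frame"][120:290,190:350],(320,340),interpolation=cv2.INTER_CUBIC),0,20,0,0,0)]))
E
```

```text
[0.62835186 0.15972739 0.20892973] 0.08517889461348441
knob 333 [0.60992518 0.04182845 0.06900942]
ramtop wrist 0 0
ramtop 189 [ 0.59190105 -0.05207298  0.28663362] ((593.32080078125, -52.3636360168457), (33.664405822753906, 34.81719207763672), 81.19396209716797)
knob top 43 [0.60752157 0.03951485 0.06953837]
headtop ((615.1453247070312, -68.65420532226562), (88.99443817138672, 223.00106811523438), 82.06072998046875)
```

View pics/c6.png

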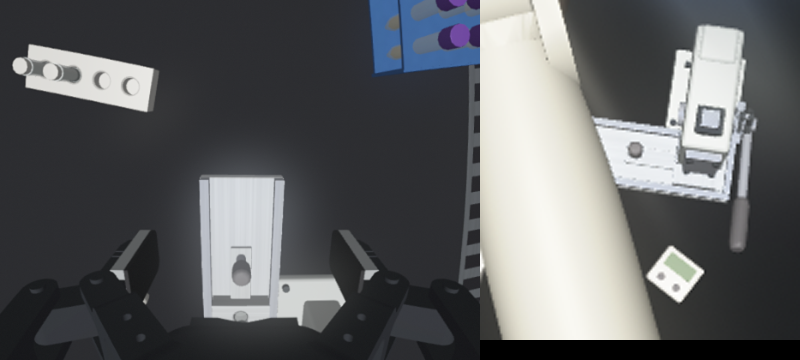

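The wrist view (left) shows the slide in, with the knob at (241,268) and the outer vial's cap at (240,317). The top view (right) shows the knob at (635,150) and the ram collar at (709,120). In the top view knob and ram are 93.0 mm apart, which is the home distance. The pads slid about 9 mm along the knob once the slide reached its stop. I'll do a light push with closed fingers to be sure.

```bash
python3 - <<'E'
from h import *
print(plan([.6165,.082,.055],-9.35)); p,R,o=pose(); print(R.round(3))
d=dict(np.load("top0.npz")); V=cloud(d).reshape(-1,3); k=(np.hypot(V[:,0]-.629,V[:,1]-.158)<.025)&(V[:,2]>.06)&(V[:,2]<.08); t=V[k]; print("knob top0",len(t),t.mean(0))
E
```

```text
('shift', array([ 0.1462, -0.0012,  0.0796]), 'roll', np.float64(0.01), 'curjaw', np.float64(-8.8), 'q6', np.float64(112.6))
[[ 0.019  0.988 -0.153]
 [ 0.019 -0.153 -0.988]
 [-1.     0.016 -0.021]]
knob top0 44 [0.62669643 0.15678796 0.06945867]
```

apply_moves --pt "0.05 -0.001 0.04 0.01 -1" --pt "0.1 -0.001 0.06 0.01 -1" --pt "0.146 -0.001 0.075 0.01 -1" --pt "0.146 -0.001 0.079 0.01 -1" --pt "0.146 -0.001 0.09 0.01 -1" --pt "0.146 -0.001 0.097 0.01 -1" --pt "0.146 -0.001 0.097 0.01 -1"

```text
time: 17.4
ee_pos: [0.6154, 0.0642, 0.0577]
tcp_rot: [139.6, 88.3, 40.2]
wrist_force: [0.5, 1.2, 0.5]
opening: 0.0001
```

apply_moves --pt "0.002 -0.001 0.002 0 -1" --pt "0.002 -0.001 0.003 0 -1" --pt "0.002 -0.001 0.004 0 -1" --pt "0.002 -0.001 0.004 0 -1"

```text
time: 17.8
ee_pos: [0.615, 0.0621, 0.0572]
tcp_rot: [139.5, 88.1, 40.2]
wrist_force: [0.9, 6.9, 4.7]
opening: -0.0003
```

apply_moves --pt "0 0 0.002 0 -1" --pt "0 0 0.003 0 -1" --pt "0 0 0.003 0 -1"

```text
time: 18.1
ee_pos: [0.615, 0.062, 0.0576]
tcp_rot: [143.9, 87.9, 44.7]
wrist_force: [1.5, 13.0, -1.1]
opening: -0.0002
```

apply_moves --pt "-0.02 0 -0.04 0 -1" --pt "-0.07 0 -0.06 0 -1" --pt "-0.17 0 -0.06 0 -1" --pt "-0.25 0 -0.06 -0.1 -1" --pt "-0.28 0 -0.06 -0.2 -1" --pt "-0.3 -0.03 -0.04 -0.4 -1" --pt "-0.3 -0.06 -0.04 -0.5 -1"

```text
time: 18.8
ee_pos: [0.5612, 0.1033, 0.3541]
tcp_rot: [113.2, 87.8, 43.0]
wrist_force: [-0.2, 1.0, 0.8]
opening: 0.0001
```

```bash
python3 - <<'E'
from h import *
x=np.array([.9866,-.163]);y=np.array([.163,.9866])
o0=np.array([.5945,-.0522])
for n in("top0","scene0"):
    d=dict(np.load(n+".npz")); V=cloud(d).reshape(-1,3)
    px=(V[:,:2]-o0)@x; py=(V[:,:2]-o0)@y
    k=(abs(py+.054)<.02)&(px<-.02)&(px>-.19)&(V[:,2]>.12)&(V[:,2]<.32)
    q=np.c_[px,py,V[:,2]][k]; print(n,len(q))
    for a in np.arange(-.19,-.02,.015):
        s=q[(q[:,0]>=a)&(q[:,0]<a+.015)]
        if len(s)>2: print(round(a+.0075,4),len(s),s[:,1].mean().round(4),np.percentile(s[:,1],[3,97]).round(3),np.percentile(s[:,2],[10,50,97]).round(4))
p,R,o=pose(); print(p,o["q"].round(1)); print(plan([.42,-.07,.36],80.65))
E
```

```text
top0 349
-0.1525 20 -0.0539 [-0.061 -0.046] [0.254  0.2591 0.2634]
-0.1375 54 -0.0536 [-0.064 -0.044] [0.2556 0.2606 0.2661]
-0.1225 54 -0.0531 [-0.064 -0.044] [0.2513 0.2561 0.2612]
-0.1075 51 -0.0529 [-0.064 -0.044] [0.245  0.2513 0.2559]
-0.0925 47 -0.0539 [-0.064 -0.044] [0.2405 0.2456 0.2503]
-0.0775 32 -0.0535 [-0.06  -0.047] [0.2329 0.2367 0.2457]
-0.0625 27 -0.0537 [-0.059 -0.048] [0.2303 0.2317 0.2363]
-0.0475 30 -0.0537 [-0.06  -0.048] [0.222  0.2258 0.2296]
-0.0325 25 -0.054 [-0.059 -0.049] [0.2164 0.2205 0.2249]
-0.0175 9 -0.0527 [-0.058 -0.048] [0.2156 0.2175 0.2196]
scene0 266
-0.1525 5 -0.0478 [-0.049 -0.044] [0.2564 0.2578 0.2635]
-0.1375 39 -0.0467 [-0.055 -0.042] [0.2495 0.2593 0.2664]
-0.1225 47 -0.047 [-0.057 -0.041] [0.2454 0.2544 0.262 ]
-0.1075 41 -0.0471 [-0.057 -0.041] [0.2403 0.2498 0.2559]
-0.0925 43 -0.0477 [-0.059 -0.041] [0.2362 0.2435 0.2507]
-0.0775 32 -0.0494 [-0.055 -0.044] [0.2309 0.2366 0.244 ]
-0.0625 26 -0.0501 [-0.056 -0.047] [0.2247 0.2306 0.2369]
-0.0475 24 -0.0497 [-0.058 -0.044] [0.221  0.2259 0.2296]
-0.0325 9 -0.051 [-0.058 -0.047] [0.221  0.2228 0.226 ]
[0.56117062 0.10326472 0.35410258] [  9.8  11.2  31.1 108.1   1.2  80. ]
('shift', array([-0.0144, -0.1912,  0.115 ]), 'roll', np.float64(-1.062), 'curjaw', np.float64(19.8), 'q6', np.float64(80.0))
```

apply_moves --pt "-0.014 -0.191 0.115 -1.062 -0.5" --pt "-0.014 -0.191 0.115 -1.062 0" --pt "-0.014 -0.191 0.115 -1.062 0.3" --pt "-0.014 -0.191 0.115 -1.062 0.3" --pt "-0.014 -0.191 0.115 -1.062 0.3" --pt "-0.014 -0.191 0.115 -1.062 0.3" --pt "-0.014 -0.191 0.115 -1.062 0.3" --pt "-0.014 -0.191 0.115 -1.062 0.3" --pt "-0.014 -0.191 0.115 -1.062 0.3"

```text
time: 19.7
ee_pos: [0.4201, -0.0698, 0.36]
tcp_rot: [51.2, 87.8, 41.9]
wrist_force: [-0.3, 0.3, 0.3]
opening: 0.0561
```

```bash
python3 - <<'E'
from h import *
p,R,o=pose(); print(p,o["opening"],R.round(3))
c=grab("wrist"); c,W=wcloud(c,p,R); V=W.reshape(-1,3); cv2.imwrite("pics/w7.png",c["frame"])
x=np.array([.9866,-.163]);y=np.array([.163,.9866]); o0=np.array([.5945,-.0522])
px=(V[:,:2]-o0)@x; py=(V[:,:2]-o0)@y
k=(abs(py+.054)<.02)&(px<-.02)&(px>-.19)&(V[:,2]>.2)&(V[:,2]<.32)
q=np.c_[px,py,V[:,2]][k]; print(len(q))
for a in np.arange(-.19,-.02,.015):
    s=q[(q[:,0]>=a)&(q[:,0]<a+.015)]
    if len(s)>2: print(round(a+.0075,4),len(s),s[:,1].mean().round(4),np.percentile(s[:,1],[3,97]).round(3),np.percentile(s[:,2],[10,50,97]).round(4))
# grasp point target -> TCP target 19mm ahead along tool x
g=np.array([.4735,-.087,.2485]); print(plan(g+.019*R[:,0],80.65))
E
```

```text
[ 0.4200507  -0.06984292  0.36004768] 0.05605488139130137 [[ 0.029  0.161  0.986]
 [ 0.026  0.986 -0.162]
 [-0.999  0.03   0.024]]
2300
-0.1525 258 -0.0532 [-0.061 -0.045] [0.251  0.2561 0.2616]
-0.1375 467 -0.0532 [-0.063 -0.044] [0.2556 0.2601 0.2626]
-0.1225 384 -0.0532 [-0.063 -0.043] [0.2501 0.255  0.2591]
-0.1075 346 -0.0533 [-0.064 -0.043] [0.2447 0.25   0.254 ]
-0.0925 269 -0.0534 [-0.063 -0.044] [0.241  0.2448 0.2487]
-0.0775 127 -0.0533 [-0.06  -0.047] [0.2321 0.2349 0.2422]
-0.0625 145 -0.0533 [-0.059 -0.047] [0.2271 0.23   0.2335]
-0.0475 143 -0.0535 [-0.06  -0.047] [0.2219 0.225  0.2282]
-0.0325 121 -0.0536 [-0.06  -0.047] [0.2164 0.2199 0.2235]
-0.0175 40 -0.0532 [-0.059 -0.047] [0.2136 0.2162 0.2178]
('shift', array([ 0.1315, -0.0117,  0.0528]), 'roll', np.float64(-0.001), 'curjaw', np.float64(80.6), 'q6', np.float64(-1.2))
```

apply_moves --pt "0.03 -0.011 0.051 0 0.3" --pt "0.06 -0.011 0.051 0 0.3" --pt "0.1 -0.011 0.051 0 0.3" --pt "0.136 -0.011 0.051 0 0.3" --pt "0.136 -0.011 0.051 0 0.3" --pt "0.136 -0.011 0.051 0 -1" --pt "0.136 -0.011 0.051 0 -1" --pt "0.136 -0.011 0.051 0 -1" --pt "0.136 -0.011 0.051 0 -1" --newtons 30

```text
time: 20.65
ee_pos: [0.4731, -0.0851, 0.2269]
tcp_rot: [49.5, 87.6, 40.1]
wrist_force: [-0.8, 4.0, 2.1]
opening: 0.021
```

```bash
cat > arc.py <<'E'
from h import *
import sys
# pivot-relative arc; a = angle above level now (argv1), targets j follow
def arc(a0,js):
    p,R,o=pose(); x=np.array([.9866,-.163,0]);z=np.array([0,0,1.])
    P=lambda a: -.15*np.cos(a)*x+.15*np.sin(a)*z
    print("pos",p.round(4),"open",round(o["opening"],4),"F",o["wrist_force"].round(1),"tilt",R[:,0].round(3))
    for j in js: print(round(j,3),(R.T@(P(.5-j)-P(a0))).round(4).tolist())
E
python3 - <<'E'
from arc import *
arc(.33,[.13,.09,.05,.03,.02])
E
```

```text
pos [ 0.4731 -0.0851  0.2269] open 0.021 F [-0.8  4.   2.1] tilt [ 0.031  0.026 -0.999]
0.13 [-0.0056, 0.0002, 0.0022]
0.09 [-0.0111, 0.0003, 0.0046]
0.05 [-0.0164, 0.0005, 0.0073]
0.03 [-0.0191, 0.0006, 0.0087]
0.02 [-0.0204, 0.0006, 0.0094]
```

apply_moves --pt "-0.0056 0 0.0022 0 -1" --pt "-0.011 0 0.0046 0 -1" --pt "-0.0164 0 0.0073 0 -1" --pt "-0.019 0 0.0087 0 -1" --pt "-0.0205 0 0.0094 0 -1" --pt "-0.0205 0 0.0094 0 -1"

```text
time: 21.25
ee_pos: [0.4822, -0.0867, 0.2479]
tcp_rot: [50.8, 87.6, 41.4]
wrist_force: [2.8, 7.5, -2.7]
opening: 0.0209
```

apply_moves --pt "-0.002 0 0.001 0 -1" --pt "-0.003 0 0.0017 0 -1" --pt "-0.004 0 0.0022 0 -1" --pt "-0.004 0 0.0022 0 -1"

```text
time: 21.65
ee_pos: [0.4837, -0.0869, 0.2508]
tcp_rot: [54.7, 87.7, 45.4]
wrist_force: [-0.1, 5.4, -10.9]
opening: 0.0211
```

```bash
python3 - <<'E'
from arc import *
arc(.5,[.05,.12,.2,.28,.36,.44,.52,.6,.67,.72,.75])
E
```

```text
pos [ 0.4837 -0.0869  0.2508] open 0.0211 F [ -0.1   5.4 -10.9] tilt [ 0.028  0.029 -0.999]
0.05 [0.0066, -0.0002, -0.0036]
0.12 [0.0161, -0.0005, -0.008]
0.2 [0.0273, -0.0009, -0.0123]
0.28 [0.0388, -0.0013, -0.0157]
0.36 [0.0505, -0.0017, -0.0181]
0.44 [0.0624, -0.0021, -0.0196]
0.52 [0.0744, -0.0025, -0.0201]
0.6 [0.0864, -0.0029, -0.0196]
0.67 [0.0968, -0.0032, -0.0185]
0.72 [0.1042, -0.0035, -0.0172]
0.75 [0.1086, -0.0036, -0.0162]
```

apply_moves --pt "0.007 0 -0.0036 0 -1" --pt "0.016 -0.0005 -0.008 0 -1" --pt "0.027 -0.001 -0.0123 0 -1" --pt "0.039 -0.0013 -0.0157 0 -1" --pt "0.0505 -0.0017 -0.018 0 -1" --pt "0.0625 -0.002 -0.0196 0 -1" --pt "0.0745 -0.0025 -0.02 0 -1" --pt "0.0865 -0.003 -0.0196 0 -1" --pt "0.097 -0.003 -0.0185 0 -1" --pt "0.104 -0.0035 -0.0172 0 -1" --pt "0.1085 -0.0035 -0.0162 0 -1" --pt "0.1085 -0.0035 -0.0162 0 -1"

```text
time: 22.85
ee_pos: [0.4702, -0.0845, 0.1413]
tcp_rot: [55.4, 87.7, 46.0]
wrist_force: [-1.6, 4.2, -0.7]
opening: 0.0206
```

```bash
cat >> arc.py <<'E'
def look(view=False):
    d=cams.camera("top"); V=cloud(d).reshape(-1,3)
    x=np.array([.9866,-.163]);y=np.array([.163,.9866]); o0=np.array([.5945,-.0522])
    px=(V[:,:2]-o0)@x; py=(V[:,:2]-o0)@y
    k=(abs(px)<.009)&(abs(py)<.009)&(V[:,2]>.2)&(V[:,2]<.33); print("ram top z",k.sum(),np.median(V[k,2]).round(4))
    k=(abs(py+.054)<.006)&(px<-.025)&(px>-.07)&(V[:,2]>.1)&(V[:,2]<.3)
    if k.sum()>5: s=np.polyfit(px[k],V[k,2],1); print("rod slope angle",k.sum(),np.arctan(-s[0]).round(3))
E
python3 - <<'E'
from arc import *
look()
arc(-.25,[.68,.6,.52,.44,.36,.28,.2,.12,.06,.02,.0])
E
```

```text
ram top z 53 0.2837
pos [ 0.4701 -0.0845  0.1416] open 0.0206 F [-1.3  4.8 -0.7] tilt [ 0.028  0.029 -0.999]
0.68 [-0.0103, 0.0003, -0.002]
0.6 [-0.0222, 0.0007, -0.0034]
0.52 [-0.0342, 0.0011, -0.0039]
0.44 [-0.0462, 0.0015, -0.0033]
0.36 [-0.0581, 0.0019, -0.0019]
0.28 [-0.0698, 0.0023, 0.0005]
0.2 [-0.0813, 0.0027, 0.0039]
0.12 [-0.0925, 0.0031, 0.0081]
0.06 [-0.1007, 0.0033, 0.0119]
0.02 [-0.106, 0.0035, 0.0147]
0.0 [-0.1086, 0.0036, 0.0162]
```

apply_moves --pt "-0.0105 0 -0.002 0 -1" --pt "-0.022 0.0005 -0.0034 0 -1" --pt "-0.034 0.001 -0.0039 0 -1" --pt "-0.046 0.0015 -0.0033 0 -1" --pt "-0.058 0.002 -0.002 0 -1" --pt "-0.07 0.0023 0.0005 0 -1" --pt "-0.0815 0.0027 0.004 0 -1" --pt "-0.0925 0.003 0.008 0 -1" --pt "-0.1005 0.0033 0.012 0 -1" --pt "-0.106 0.0035 0.0147 0 -1" --pt "-0.109 0.0036 0.016 0 -1" --pt "-0.109 0.0036 0.016 0 -1"

```text
time: 24.1
ee_pos: [0.484, -0.0869, 0.2512]
tcp_rot: [54.3, 87.7, 44.9]
wrist_force: [4.8, 2.1, -2.9]
opening: 0.0212
```

```bash
python3 - <<'E'
from arc import *
V=cloud(dict(np.load("top1.npz"))).reshape(-1,3)
x=np.array([.9866,-.163]);y=np.array([.163,.9866]); o0=np.array([.5945,-.0522])
px=(V[:,:2]-o0)@x; py=(V[:,:2]-o0)@y
k=(abs(px)<.009)&(abs(py)<.009)&(V[:,2]>.2)&(V[:,2]<.33); print("baseline",np.median(V[k,2]))
look()
arc(.5,[.05,.12,.2,.28,.36,.44,.52,.6,.67,.72,.75])
E
```

```text
baseline 0.290162424363428
ram top z 54 0.2841
pos [ 0.4839 -0.0869  0.2511] open 0.0211 F [ 4.8  2.3 -2.6] tilt [ 0.029  0.029 -0.999]
0.05 [0.0066, -0.0002, -0.0036]
0.12 [0.0161, -0.0005, -0.008]
0.2 [0.0273, -0.0009, -0.0123]
0.28 [0.0388, -0.0013, -0.0157]
0.36 [0.0505, -0.0017, -0.0181]
0.44 [0.0624, -0.0021, -0.0196]
0.52 [0.0744, -0.0025, -0.0201]
0.6 [0.0864, -0.0029, -0.0197]
0.67 [0.0968, -0.0032, -0.0185]
0.72 [0.1042, -0.0034, -0.0172]
0.75 [0.1086, -0.0036, -0.0163]
```

One stroke lowered the ram 6.3 mm, as expected. On to stroke two.

apply_moves --pt "0.007 0 -0.0036 0 -1" --pt "0.016 -0.0005 -0.008 0 -1" --pt "0.027 -0.001 -0.0123 0 -1" --pt "0.039 -0.0013 -0.0157 0 -1" --pt "0.0505 -0.0017 -0.018 0 -1" --pt "0.0625 -0.002 -0.0196 0 -1" --pt "0.0745 -0.0025 -0.02 0 -1" --pt "0.0865 -0.003 -0.0196 0 -1" --pt "0.097 -0.003 -0.0185 0 -1" --pt "0.104 -0.0035 -0.0172 0 -1" --pt "0.1085 -0.0035 -0.0162 0 -1" --pt "0.1085 -0.0035 -0.0162 0 -1"

```text
time: 25.35
ee_pos: [0.4702, -0.0846, 0.1411]
tcp_rot: [56.0, 87.7, 46.6]
wrist_force: [-1.9, 2.7, -1.0]
opening: 0.0209
```

apply_moves --pt "-0.0105 0 -0.002 0 -1" --pt "-0.022 0.0005 -0.0034 0 -1" --pt "-0.034 0.001 -0.0039 0 -1" --pt "-0.046 0.0015 -0.0033 0 -1" --pt "-0.058 0.002 -0.002 0 -1" --pt "-0.07 0.0023 0.0005 0 -1" --pt "-0.0815 0.0027 0.004 0 -1" --pt "-0.0925 0.003 0.008 0 -1" --pt "-0.1005 0.0033 0.012 0 -1" --pt "-0.106 0.0035 0.0147 0 -1" --pt "-0.109 0.0036 0.016 0 -1" --pt "-0.109 0.0036 0.016 0 -1"

```text
time: 26.55
ee_pos: [0.4841, -0.087, 0.2507]
tcp_rot: [54.8, 87.7, 45.4]
wrist_force: [4.5, 1.4, -2.6]
opening: 0.0206
```

```bash
python3 - <<'E'
from arc import *
look()
arc(.5,[.75])
E
```

```text
ram top z 52 0.2777
pos [ 0.4841 -0.087   0.2507] open 0.0207 F [ 5.2  1.5 -2.1] tilt [ 0.028  0.028 -0.999]
0.75 [0.1086, -0.0036, -0.0162]
```

apply_moves --pt "0.007 0 -0.0036 0 -1" --pt "0.016 -0.0005 -0.008 0 -1" --pt "0.027 -0.001 -0.0123 0 -1" --pt "0.039 -0.0013 -0.0157 0 -1" --pt "0.0505 -0.0017 -0.018 0 -1" --pt "0.0625 -0.002 -0.0196 0 -1" --pt "0.0745 -0.0025 -0.02 0 -1" --pt "0.0865 -0.003 -0.0196 0 -1" --pt "0.097 -0.003 -0.0185 0 -1" --pt "0.104 -0.0035 -0.0172 0 -1" --pt "0.1085 -0.0035 -0.0162 0 -1" --pt "0.1085 -0.0035 -0.0162 0 -1"

```text
time: 27.8
ee_pos: [0.47, -0.0845, 0.1408]
tcp_rot: [56.8, 87.8, 47.4]
wrist_force: [-3.8, 3.9, -1.0]
opening: 0.0206
```

apply_moves --pt "-0.0105 0 -0.002 0 -1" --pt "-0.022 0.0005 -0.0034 0 -1" --pt "-0.034 0.001 -0.0039 0 -1" --pt "-0.046 0.0015 -0.0033 0 -1" --pt "-0.058 0.002 -0.002 0 -1" --pt "-0.07 0.0023 0.0005 0 -1" --pt "-0.0815 0.0027 0.004 0 -1" --pt "-0.0925 0.003 0.008 0 -1" --pt "-0.1005 0.0033 0.012 0 -1" --pt "-0.106 0.0035 0.0147 0 -1" --pt "-0.109 0.0036 0.016 0 -1" --pt "-0.109 0.0036 0.016 0 -1"

```text
time: 29.0
ee_pos: [0.4839, -0.087, 0.2504]
tcp_rot: [55.6, 87.7, 46.2]
wrist_force: [3.4, 1.6, -2.3]
opening: 0.0209
```

```bash
python3 - <<'E'
from arc import *
look()
arc(.5,[.75])
E
```

```text
ram top z 50 0.2717
pos [ 0.4838 -0.087   0.2504] open 0.021 F [ 4.3  1.  -2.5] tilt [ 0.027  0.028 -0.999]
0.75 [0.1086, -0.0035, -0.0161]
```

apply_moves --pt "0.007 0 -0.0036 0 -1" --pt "0.016 -0.0005 -0.008 0 -1" --pt "0.027 -0.001 -0.0123 0 -1" --pt "0.039 -0.0013 -0.0157 0 -1" --pt "0.0505 -0.0017 -0.018 0 -1" --pt "0.0625 -0.002 -0.0196 0 -1" --pt "0.0745 -0.0025 -0.02 0 -1" --pt "0.0865 -0.003 -0.0196 0 -1" --pt "0.097 -0.003 -0.0185 0 -1" --pt "0.104 -0.0035 -0.0172 0 -1" --pt "0.1085 -0.0035 -0.0162 0 -1" --pt "0.1085 -0.0035 -0.0162 0 -1"

```text
time: 30.25
ee_pos: [0.4698, -0.0845, 0.1406]
tcp_rot: [57.5, 87.8, 48.1]
wrist_force: [-3.6, 3.1, -1.0]
opening: 0.0213
```

```bash
python3 - <<'E'
from arc import *
look(); print(bot.get_obs()["wrist_force"])
E
```

```text
ram top z 49 0.2651
[-3.92027162  4.01121481 -1.06233811]
```

apply_moves --pt "0 0 0 0 0" --pt "0 0 0 0 0.3" --pt "0 0 0 0 0.3" --pt "0 0 0 0 0.3" --pt "-0.04 0 0 0 0.3" --pt "-0.09 0 0 0 0.3" --pt "-0.13 0 -0.03 0 0.3" --pt "-0.16 0 -0.07 0 0.3" --pt "-0.16 0 -0.1 0 0.3" --pt "-0.16 0 -0.1 0 0.3"

```text
time: 31.3
ee_pos: [0.3651, -0.0726, 0.301]
tcp_rot: [52.2, 87.7, 42.8]
wrist_force: [1.2, 0.8, 0.4]
opening: 0.0553
```

```bash
python3 - <<'E'
from arc import *
look(); p,R,o=pose(); print(p,o["wrist_force"])
s=cams.camera("scene"); w=cams.camera("wrist"); t=cams.camera("top")
V=cloud(t).reshape(-1,3); k=(np.hypot(V[:,0]-.609,V[:,1]-.0405)<.025)&(V[:,2]>.06)&(V[:,2]<.08); print("knob",V[k].mean(0))
a=cv2.resize(s["frame"][140:320,185:375],(400,379),interpolation=cv2.INTER_CUBIC); b=cv2.resize(w["frame"],(400,300)); b=cv2.copyMakeBorder(b,0,79,0,0,0)
cv2.imwrite("pics/f1.png",np.hstack([a,b]))
E
```

```text
ram top z 49 0.2651
rod slope angle 79 -0.257
[ 0.36639397 -0.07278541  0.29991441] [ 0.57979112 -0.48799913  0.44641403]
knob [0.60709533 0.0396538  0.06989098]
```

View pics/f1.png

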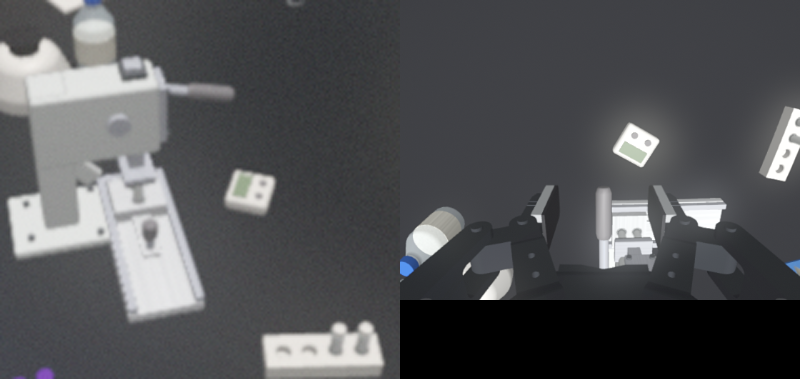

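The scene crop shows the ram plate down on the vials (138,170), the slide in, the knob at (150,232), and the two spent vials still in the rack. The wrist view shows the lever released and the timer in place.

```bash
python3 -c "
from workcell import bot
print(bot.job_done())"
```

```text
the job is handed in; nothing more can be done
None
```

The press job is done and handed in at about 31 s, well inside the 72 s limit. Both unpressed vials went from the rack into the slide's pockets. I pushed the slide home, pumped the lever four full strokes, let go and moved the arm clear.

- **Vials:** before pressing, both stood upright and seated, with their tops measured about 95 mm above the bench.
- **Slide:** the knob sits 93 mm from the ram axis, the home distance. A second push with closed fingers met a solid stop at 13 N. On the first push the fingers slid about 9 mm along the knob after the slide stopped. The slide travelled about 118 mm, not 135 mm, so it seems to have started only that far out.
- **Ram:** it went down about 6 mm per stroke, 25.1 mm in total by the top camera, against 25.2 mm nominal and 25.0 mm needed. That is very close to the threshold. I inferred from it that the plungers are home, because I could not see the caps under the plate.
- **Lever:** it rests at about 0.76 rad, released.
- **Rest of the bench:** the last picture shows the pressed vials and the timer where they were. I did not check the tube, beaker and bottle one by one. The wrist force was near zero at the end.

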